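# Check-weigh powder canisters by hand at the filling machine

## Robot

A 7-joint arm with a two-finger parallel gripper is mounted at the origin on the work surface. World frame = base frame: x ahead of the robot, y to its left, z up, the work surface at z = 0. Lengths are in m, angles in degrees, forces in N, time in s.
With the tool pointing down it reaches from about 0.425 to 0.95 m from the base axis. Payload 16.7 kg.
Tool frame: the origin (TCP) lies at the very end of the fingers, on their centre line; the grasp point (between the pads) lies manip.hold_point_z behind it (manip.hold_point_z is the distance from the TCP to the grasp point, in m); z points along the fingers, y is the line along which they close (so a half turn about z gives the same grasp; the last joint's range is limited). The gripper opens to 94 mm and grips with 3 to 60 N. Pads are 16 mm wide; open, the fingers measure 119 mm over their backs; the gripper's body (75 mm by 177 mm) begins 78 mm behind the grasp point.
Start: joints at [-83.566, 24.414, 4.234, 92.017, -1.954, 63.644, -3.845], TCP at [0.175, 0.652, 0.205] pointing down, gripper open.
Joint ranges: [-163.25, 163.25], [-28.42, 122.38], [-70.27, 78.77], [12.13, 141.07], [-58.53, 238.53], [9.26, 117.41], [-156.51, 156.51]. Speed limits (degrees/s): [108.29, 108.29, 136.94, 136.94, 172.46, 172.46, 172.46].

## Interface

Orientations are given as [roll, pitch, yaw] about the fixed x, y, z axes, in that order (R = Rz(yaw) Ry(pitch) Rx(roll)).
In Python, from station import manip gives the robot as it stands.
- The arm moves only by the tool arm_command, never from a script. Its argument "deltas" is a list of rows, each a list of 7 numbers: the turn, a rotation vector about the tool's x, y, z in degrees, then the shift along the tool's x, y, z in m, then the closure, from -1 (fully open) to 1 (shut), so that 0 is half open. A call has 1 to 20 rows; each row shifts and turns the commanded pose from where the row before left it, along the tool's axes as they then stand; what a row does not reach is not made up. A row lasts 1/8 s, in which the tool goes at most 62.5 mm and 10.7 degrees, less where a joint would pass 70% of its speed; a pose out of reach is approached as far as the arm can. A call with a gripper value outside its range is refused whole. The fingers move at their own pace and stop on an object; "force" is the grip in N (left out, the last holds). Time passes only in rows, so rows that do not move let the fingers close. It gives the time, the measured TCP pose, the force, the opening and the grip force at its end, in the units of the state.
- manip.state(): the state, without advancing time (a new reading comes with each control period).
- manip.get_image(name): name is "scene" or "top" or "wrist"; returns the picture (420x560x3 uint8, red, green, blue); there is no depth.
- manip.calibration(name): a dict with "K" (3x3 intrinsics, pixels), "R" (3x3) and "t" (3): a world point X has camera coordinates R X + t; the wrist camera has in their place "tool_from_camera" (4x4, takes a point from camera to tool coordinates, whose origin is the TCP and whose axes are the flange's). Camera axes: x right, y down, z forward; pixel columns grow to the right and rows downward; lengths in m; the calibration is good to about 2 mm. The wrist camera is an equidistant fisheye: a pixel r from the principal point sees the ray r / f radians off the axis. A picture is of the moment at which its call begins: read the wrist's pose just before it. calibration takes no time and is no camera call.
- manip.close_job(): hands the job in; it is judged then, once.
The state is a dict: "time_s": time; "q": joint angles; "qd": joint speeds; "joint_efforts": joint torques, N m; "ee_pos": TCP position; "orientation": TCP orientation; "wrist_force": force on the tool from outside, world axes, zero at the start; "ft_torque": the same for the moment, N m; "opening": opening from 0.0 (shut) to 1.0 (fully open); "gripper_force": force on a finger pad.
Only numpy, scipy, OpenCV 4.12 (cv2) and the standard library are available. Lean on these libraries where they do the work, as an engineer would, in place of code of your own. Each camera call takes 0.05 s, during which the arm holds its last target. There are 200 camera calls.

## Task

Lift the clear dust hood off the carrier board and set it aside, then weigh every powder canister by lifting it: those of more than 430 g are full and go upright into the square outfeed tray, the lighter ones are short and go upright onto the round black filling disc for topping up (within 40 g of 430 g either place will do). When all are sorted, put the hood back squarely on the empty board; leave the nozzle and the bottle where they are.

Things in the scene. Friction and masses are not known exactly. Their poses are not given: they have to be found in the camera images.
- can_a_mid (a point): closed steel powder canister with a white screw cap, 50 mm across, 68 mm tall, standing on the board under the hood; the point is its centre, 34 mm above its underside, z up along its axis. Bottom-heavy: centre of mass 23 mm above the underside. All canisters look alike; how full they are cannot be seen: 190 to 630 g each. None if absent (4 to 6 of the six are there, in two rows of three places about 85 mm apart).
- can_b_mid (a point): closed steel powder canister with a white screw cap, 50 mm across, 68 mm tall, standing on the board under the hood; the point is its centre, 34 mm above its underside, z up along its axis. Bottom-heavy: centre of mass 23 mm above the underside. All canisters look alike; how full they are cannot be seen: 190 to 630 g each. None if absent (4 to 6 of the six are there, in two rows of three places about 85 mm apart).
- can_c_mid (a point): closed steel powder canister with a white screw cap, 50 mm across, 68 mm tall, standing on the board under the hood; the point is its centre, 34 mm above its underside, z up along its axis. Bottom-heavy: centre of mass 23 mm above the underside. All canisters look alike; how full they are cannot be seen: 190 to 630 g each. None if absent (4 to 6 of the six are there, in two rows of three places about 85 mm apart).
- can_d_mid (a point): closed steel powder canister with a white screw cap, 50 mm across, 68 mm tall, standing on the board under the hood; the point is its centre, 34 mm above its underside, z up along its axis. Bottom-heavy: centre of mass 23 mm above the underside. All canisters look alike; how full they are cannot be seen: 190 to 630 g each. None if absent (4 to 6 of the six are there, in two rows of three places about 85 mm apart).
- can_e_mid (a point): closed steel powder canister with a white screw cap, 50 mm across, 68 mm tall, standing on the board under the hood; the point is its centre, 34 mm above its underside, z up along its axis. Bottom-heavy: centre of mass 23 mm above the underside. All canisters look alike; how full they are cannot be seen: 190 to 630 g each. None if absent (4 to 6 of the six are there, in two rows of three places about 85 mm apart).
- can_f_mid (a point): closed steel powder canister with a white screw cap, 50 mm across, 68 mm tall, standing on the board under the hood; the point is its centre, 34 mm above its underside, z up along its axis. Bottom-heavy: centre of mass 23 mm above the underside. All canisters look alike; how full they are cannot be seen: 190 to 630 g each. None if absent (4 to 6 of the six are there, in two rows of three places about 85 mm apart).
- hood_handle (a point): middle of the black bar handle on top of the clear dust hood. The hood is a loose open-bottomed box 176 by 276 mm, 84 mm high, walls 3 mm, 340 to 500 g, standing over the canisters on the board; it lifts straight off (its lower edge must clear the canisters). The handle bar is 100 mm long along x, 16 mm thick along y, 14 mm high; the point lies 107 mm above the hood's lower edge, 23 mm above its top face. x and y along the hood's sides (x the shorter).
- hood: the same hood; origin at the centre of its open underside.
- board: dark steel carrier board, 200 by 300 by 3 mm, fixed, between tray and disc; origin at the centre of its underside, x along the shorter side. The hood belongs squarely on it, sides parallel; 12 mm of board shows all round. Beyond it (farther from the robot) the bench is free for the hood.
- tray: square aluminium outfeed tray, 236 mm square, fixed; origin at the centre of its underside, x and y along its sides. Floor 4 mm above the bench, 220 mm square inside, walls 8 mm above the floor. It stands left or right of the board.
- disc: round black filling disc, fixed (it does not turn), on the other side of the board from the tray; origin at the centre of its underside. Flat top 12 mm above the bench, inside a guard rim of 125 mm inner radius that stands 8 mm above that top.
- nozzle: spare steel filling nozzle, 44 mm across, 62 mm tall, standing; not part of the job
- oil: small white bottle, 44 mm across, 80 mm tall, standing; not part of the job
- can_a: the same canister as can_a_mid; origin at the centre of its underside.
- can_b: the same canister as can_b_mid; origin at the centre of its underside.
- can_c: the same canister as can_c_mid; origin at the centre of its underside.
- can_d: the same canister as can_d_mid; origin at the centre of its underside.
- can_e: the same canister as can_e_mid; origin at the centre of its underside.
- can_f: the same canister as can_f_mid; origin at the centre of its underside.

How it is judged:
By the outcome, as a careful person would: the job done as asked, in the order asked, and still so for the second after the job is handed in, with the robot touching nothing.
Of can_a, can_b, can_c, can_d, can_e, can_f only 4 to 6 are there at a start; the rules pass over those that are not, and their reading is None.
At some moment in a run one of can_a, can_b, can_c, can_d, can_e, can_f may be knocked a few centimetres aside while the robot is not near it.
It also fails if it takes over 210 s, if anything falls off the work surface, if the arm or the gripper's body presses on something with over 40 N, if the wrist force passes 120 N, or if a joint passes its speed limit or range.

## Working session

There is one attempt and no reset: what is moved stays moved. The work goes in short steps, Python scripts to look and compute and a tool call to move; the robot and the scene stay as the last step left them, time stands still between calls to the robot, and variables do not carry over. Pictures are saved under pics/ and viewed, at most 14 in all, crops included, and the job is handed in when it is done.

Besides the shell and the picture viewer there is one more tool, called after "Call:" as a command line: name --pt "numbers of a row" for each row, then --argument value for the rest. arm_command: Moves the arm, as the interface text tells. Its arguments: {"type":"object","properties":{"deltas":{"type":"array"},"force":{"type":"number"}},"required":["deltas"]}

```bash
ls; mkdir -p pics; python3 - <<'E'
from station import manip
import cv2,numpy as np
print(manip.state()); print(manip.hold_point_z)
for n in("scene","top"):
    im=manip.get_image(n); cv2.imwrite(f"pics/{n}0.png",im[:,:,::-1]); c=manip.calibration(n); print(n,c)
print(manip.calibration("wrist"))
E
```

```text
pics
{'time_s': 0.0, 'q': array([-83.56549627,  24.44763573,   4.23267541,  92.05136029,
        -1.95234385,  63.64500024,  -3.84533831]), 'qd': array([ 0.09702727,  0.11588813, -0.07143334,  0.0069362 , -0.03757255,
       -0.07261594,  0.02107953]), 'joint_efforts': array([ 2.84077514e-04, -9.35817647e+01,  3.66704866e+00, -4.54191399e+01,
       -4.87144338e-02,  2.02438363e-02,  1.21854987e-04]), 'ee_pos': array([0.1746444 , 0.65156258, 0.20480658]), 'orientation': array([-1.79928508e+02,  6.96681860e-03,  1.64996618e+02]), 'wrist_force': array([-0.30306724,  1.14388594,  0.44391213]), 'ft_torque': array([ 0.02339624, -0.05146272,  0.02646888]), 'gripper_force': 0.0, 'opening': 1.0010260082897784}
0.0188
scene {'K': array([[469.67511839,   0.        , 281.19699076],
       [  0.        , 469.67511839, 205.85385386],
       [  0.        ,   0.        ,   1.        ]]), 'R': array([[-0.70622075,  0.70781915,  0.01563023],
       [ 0.51678629,  0.53045793, -0.67197196],
       [-0.4839258 , -0.46648305, -0.74041163]]), 't': array([ 0.38230906, -0.22029756,  1.40929487])}
top {'K': 
[... 217 characters left out ...]
],
       [-9.73775635e-01, -4.47472660e-02, -2.23066572e-01],
       [ 2.22874807e-01,  9.29346091e-03, -9.74802776e-01]]), 't': array([-0.01364175,  0.55578239,  0.98129276])}
{'K': array([[325.1922621 ,   0.        , 279.13515295],
       [  0.        , 325.1922621 , 208.70518525],
       [  0.        ,   0.        ,   1.        ]]), 'tool_from_camera': array([[ 1.45014224e-03, -9.61255594e-01, -2.75654820e-01,
         8.21305207e-02],
       [ 9.99998918e-01,  1.32575693e-03,  6.37570588e-04,
        -3.86178983e-04],
       [-2.47417006e-04, -2.75655446e-01,  9.61256477e-01,
        -1.79762343e-01],
       [ 0.00000000e+00,  0.00000000e+00,  0.00000000e+00,
         1.00000000e+00]])}
```

View pics/top0.png

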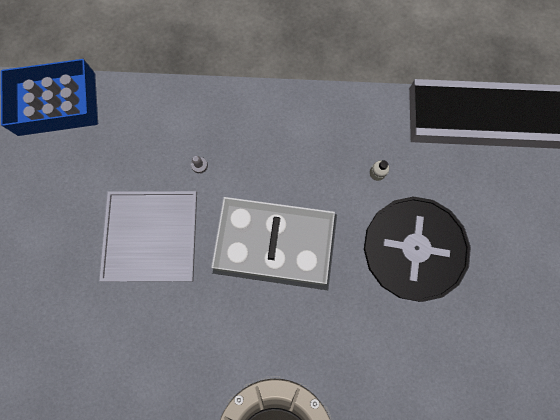

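View pics/scene0.png

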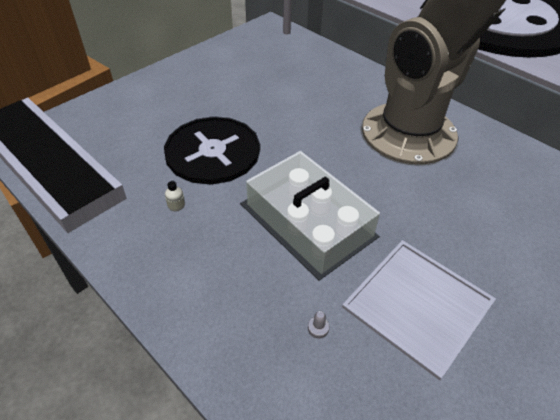

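The top view shows the hood with its handle running (276,218)-(271,258) and five white caps. The tray is at about (148,237), the disc at (417,248), the nozzle at (199,163) and the bottle at (380,170).

```bash
cat > h.py <<'E'
from station import manip
import cv2,numpy as np
def ray(n,uv,z,st=None):
    """pixels -> world xy on plane z"""
    c=manip.calibration(n); uv=np.atleast_2d(np.asarray(uv,float)); K=c["K"]
    a=np.c_[(uv[:,0]-K[0,2])/K[0,0],(uv[:,1]-K[1,2])/K[1,1]]
    if n=="wrist":
        from scipy.spatial.transform import Rotation as Ro
        r=np.linalg.norm(a,axis=1)+1e-9
        d=np.c_[a/r[:,None]*np.sin(r)[:,None],np.cos(r)]
        T=np.array(c["tool_from_camera"]); R=Ro.from_euler('xyz',st["orientation"],degrees=True).as_matrix()
        d=d@T[:3,:3].T@R.T; o=R@T[:3,3]+st["ee_pos"]
    else:
        d=np.c_[a,np.ones(len(a))]@c["R"]; o=-c["R"].T@c["t"]
    return (o+d*((z-o[2])/d[:,2])[:,None])[:,:2]
def blobs(mask,amin,amax=1e9):
    n,l,s,c=cv2.connectedComponentsWithStats(mask.astype(np.uint8))
    return [(c[i],s[i],(l==i)) for i in range(1,n) if amin<s[i,4]<amax]
def rect(pts):
    return cv2.minAreaRect(np.asarray(pts*1000,np.float32))
E
python3 - <<'E'
from h import *
im=cv2.imread("pics/top0.png"); g=im.min(2); mx=im.max(2)
roi=np.zeros(g.shape,bool); roi[195:292,208:340]=1
for c,s,m in blobs((g>215)&roi,80): print("cap",c.round(1),s[4],ray("top",c,0.071).round(4))
for c,s,m in blobs((mx<50)&roi,150):
    print("dark",c.round(1),s); v,u=np.nonzero(m); print(rect(ray("top",np.c_[u,v],0.117)))
for c,s,m in blobs((mx<60),3000,14000): 
    print("disc",c.round(1),s, rect(ray("top",np.argwhere(m)[:,::-1],0.02)))
print("tray corners",ray("top",[[107,192],[196,192],[193,281],[100,281]],0.012).round(3))
print("hood top",ray("top",[[224,198],[336,211],[329,285],[213,268]],0.087).round(3))
print("noz,oil",ray("top",[[199,168],[379,175]],0.0).round(3),ray("top",[[100,75],[350,80]],0.0).round(3))
E
```

```text
disc [487.1 109.1] [ 412   82  148   52 6099] ((869.5866088867188, -545.708984375), (410.9031677246094, 135.39601135253906), 88.63673400878906)
disc [416.9 249.2] [ 364  197  106  105 7244] ((473.8747863769531, -341.3951721191406), (264.2870788574219, 269.22369384765625), 14.647178649902344)
tray corners [[0.586 0.475]
 [0.597 0.238]
 [0.363 0.225]
 [0.353 0.46 ]]
hood top [[ 0.565  0.151]
 [ 0.545 -0.125]
 [ 0.366 -0.112]
 [ 0.393  0.164]]
noz,oil [[ 0.668  0.239]
 [ 0.67  -0.252]] [[ 0.934  0.549]
 [ 0.952 -0.171]]
```

```bash
cat >> h.py <<'E'
def caps(im,n,roi,z,thr=190,amin=60,st=None):
    g=im.min(2); m=np.zeros(g.shape,bool); r0,r1,c0,c1=roi; m[r0:r1,c0:c1]=1
    for c,s,b in blobs((g>thr)&m,amin): print("cap",c.round(1),s[2:],ray(n,c,z,st).round(4))
E
python3 - <<'E'
from h import *
im=cv2.imread("pics/top0.png"); g=im.min(2); mx=im.max(2)
print(im[218,240],im[205,260],im[240,273],im[240,222],im[240,255])
caps(im,"top",(195,292,208,340),0.071,thr=205)
roi=np.zeros(g.shape,bool); roi[210:265,260:290]=1
for c,s,m in blobs((mx<75)&roi,100):
    v,u=np.nonzero(m); print("handle",c,s,rect(ray("top",np.c_[u,v],0.117)))
# state of scene cam for handle height check
im=cv2.imread("pics/scene0.png");mx=im.max(2)
roi=np.zeros(mx.shape,bool); roi[170:215,285:335]=1
for c,s,m in blobs((mx<75)&roi,60): print("scene handle",c,s,ray("scene",c,0.11))
E
```

```text
[212 211 212] [144 145 145] [55 54 58] [144 144 145] [164 162 163]
cap [240.  217.7] [ 19  18 264] [[0.5208 0.1104]]
cap [275.5 223. ] [ 18  18 130] [[0.5116 0.0218]]
cap [236.7 251.8] [ 19  19 278] [[0.4358 0.1125]]
cap [275.7 259.4] [ 19  19 188] [[0.4218 0.0169]]
cap [306.2 259.9] [ 19  19 283] [[ 0.424 -0.057]]
handle [273.23722628 237.92335766] [268 217  12  43 274] ((467.4805603027344, 24.222637176513672), (15.242387771606445, 101.43379211425781), 84.66792297363281)
scene handle [310.30346821 190.36416185] [293 177  36  30 346] [[0.47388819 0.02540749]]
```

Call:
arm_command --pt "0 0 -9.7 0 0 0 -1" --pt "0 0 0 -0.0446 -0.0293 -0.0083 -1" --pt "0 0 0 -0.0446 -0.0293 -0.0083 -1" --pt "0 0 0 -0.0446 -0.0293 -0.0083 -1" --pt "0 0 0 -0.0446 -0.0293 -0.0083 -1" --pt "0 0 0 -0.0446 -0.0293 -0.0083 -1" --pt "0 0 0 -0.0446 -0.0293 -0.0083 -1" --pt "0 0 0 -0.0102 -0.0528 0.007 -1" --pt "0 0 0 -0.0102 -0.0528 0.007 -1" --pt "0 0 0 -0.0102 -0.0528 0.007 -1" --pt "0 0 0 -0.0102 -0.0528 0.007 -1" --pt "0 0 0 -0.0102 -0.0528 0.007 -1" --pt "0 0 0 -0.0102 -0.0528 0.007 -1" --pt "0 0 0 -0.0102 -0.0528 0.007 -1" --pt "0 0 0 -0.0102 -0.0528 0.007 -1" --pt "0 0 0 0 0 0 -1"

```text
time_s: 2.1
ee_pos: [0.4667, 0.0203, 0.1989]
orientation: [-180.0, -0.0, 174.4]
wrist_force: [-0.0, 0.3, 0.5]
opening: 1.004
gripper_force: 0.0
```

```bash
cat >> h.py <<'E'
def to(x,y,z,yaw=None):
    """remaining move in tool axes: first turn about z, then shift"""
    s=manip.state(); o=s["orientation"]; p=s["ee_pos"]; yaw=o[2] if yaw is None else yaw
    t=(yaw-o[2]+180)%360-180; a=np.radians(yaw); d=np.array([x,y,z])-p
    print("t",round(s["time_s"],2),"pos",p.round(4),"rpy",o.round(2),"q",s["q"].round(0),"| turn z",round(-t,1),"shift",
     round(d[0]*np.cos(a)+d[1]*np.sin(a),4),round(d[0]*np.sin(a)-d[1]*np.cos(a),4),round(-d[2],4))
def snap(n,name):
    s=manip.state(); im=manip.get_image(n)[:,:,::-1].copy(); cv2.imwrite(f"pics/{name}.png",im); return s,im
E
python3 - <<'E'
from h import *
to(.4675,.0242,.091,174.7)
snap("wrist","w1")
E
```

```text
t 2.1 pos [0.4667 0.0203 0.1989] rpy [-1.7996e+02 -3.0000e-02  1.7437e+02] q [-33.   5.  25. 119.  -2.  56.  77.] | turn z -0.3 shift -0.0004 0.0039 0.1079
```

View pics/w1.png

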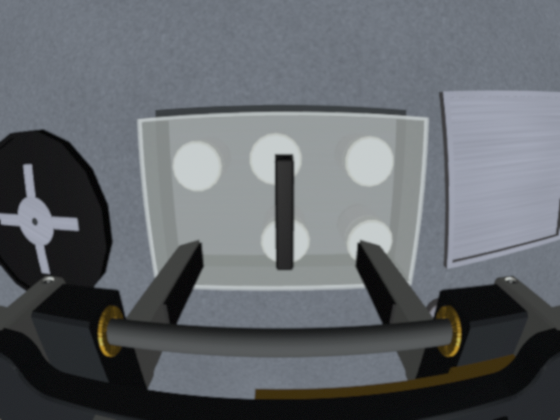

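The handle is centred between the fingers, from (285,155) to (285,268), parallel to the pads. I'll check it against the rays.

```bash
python3 - <<'E'
from h import *
s=manip.state(); im=cv2.imread("pics/w1.png"); m=np.zeros(im.shape[:2],bool); m[145:280,265:305]=1
for c,t,b in blobs((im.max(2)<75)&m,300):
    v,u=np.nonzero(b); print(rect(ray("wrist",np.c_[u,v],.117,s)))
E
```

```text
((465.7442321777344, 27.086700439453125), (14.290849685668945, 101.27345275878906), 84.67809295654297)
```

Call:
arm_command --pt "0 0 0 0 0.0055 0.03 -1" --pt "0 0 0 0 0 0.03 -1" --pt "0 0 0 0 0 0.025 -1" --pt "0 0 0 0 0 0.015 -1" --pt "0 0 0 0 0 0.006 -1" --pt "0 0 0 0 0 0 0.0" --pt "0 0 0 0 0 0 1" --pt "0 0 0 0 0 0 1" --pt "0 0 0 0 0 0 1" --pt "0 0 0 0 0 0 1" --force 40

```text
time_s: 3.4
ee_pos: [0.4677, 0.0296, 0.0934]
orientation: [180.0, 0.0, 174.7]
wrist_force: [0.4, -0.5, 0.5]
opening: 0.504
gripper_force: 0.0
```

Call:
arm_command --pt "0 0 0 0 -0.004 0 0.2" --pt "0 0 0 0 0 0 1" --pt "0 0 0 0 0 0 1" --pt "0 0 0 0 0 0 1" --pt "0 0 0 0 0 0 1" --pt "0 0 0 0 0 0 1" --pt "0 0 0 0 0 0 1" --pt "0 0 0 0 0 0 1" --pt "0 0 0 0 0 0 1" --pt "0 0 0 0 0 0 1"

```text
time_s: 4.65
ee_pos: [0.4672, 0.0255, 0.0933]
orientation: [-180.0, -0.0, 174.7]
wrist_force: [0.1, -2.5, -0.2]
opening: 0.159
gripper_force: 40.0
```

Call:
arm_command --pt "0 0 0 0 0 -0.005 1" --pt "0 0 0 0 0 -0.01 1" --pt "0 0 0 0 0 -0.02 1" --pt "0 0 0 0 0 -0.025 1" --pt "0 0 0 0 0 -0.025 1" --pt "0 0 0 0 0 -0.02 1" --pt "0 0 0 0 0 -0.01 1" --pt "0 0 0 0 0 0 1" --pt "0 0 0 0 0 0 1"

```text
time_s: 5.78
ee_pos: [0.4668, 0.0255, 0.2076]
orientation: [-180.0, -0.1, 174.7]
wrist_force: [-0.1, 0.5, -5.2]
opening: 0.165
gripper_force: 40.0
```

```bash
python3 - <<'E'
from h import *
to(.69,.005,.0925,174.7); print(manip.state()["wrist_force"],manip.state()["opening"])
E
```

```text
t 5.78 pos [0.4668 0.0255 0.2076] rpy [-1.7998e+02 -5.0000e-02  1.7470e+02] q [-34.   4.  25. 119.  -2.  58.  76.] | turn z 0.0 shift -0.2241 0.0002 0.1151
[-0.07697617  0.47885582 -5.16331647] 0.16488054376244282
```

Call:
arm_command --pt "0 0 0 -0.02 0 0 1" --pt "0 0 0 -0.038 0 0 1" --pt "0 0 0 -0.042 0 0 1" --pt "0 0 0 -0.042 0 0 1" --pt "0 0 0 -0.042 0 0 1" --pt "0 0 0 -0.03 0 0 1" --pt "0 0 0 -0.01 0 0.01 1" --pt "0 0 0 0 0 0.03 1" --pt "0 0 0 0 0 0.03 1" --pt "0 0 0 0 0 0.025 1" --pt "0 0 0 0 0 0.01 1" --pt "0 0 0 0 0 0.005 1" --pt "0 0 0 0 0 0.004 1" --pt "0 0 0 0 0 0 1" --pt "0 0 0 0 0 0 1"

```text
time_s: 7.65
ee_pos: [0.6906, 0.0048, 0.0949]
orientation: [180.0, 0.0, 174.7]
wrist_force: [0.7, 0.4, -5.0]
opening: 0.167
gripper_force: 40.0
```

Call:
arm_command --pt "0 0 0 0 0 0.003 1" --pt "0 0 0 0 0 0.002 1" --pt "0 0 0 0 0 0 1" --pt "0 0 0 0 0 0 0" --pt "0 0 0 0 0 0 0" --pt "0 0 0 0 0 0 0"

```text
time_s: 8.4
ee_pos: [0.6904, 0.0048, 0.0893]
orientation: [-180.0, 0.0, 174.7]
wrist_force: [0.2, 0.5, 0.1]
opening: 0.448
gripper_force: 0.0
```

```bash
python3 - <<'E'
from h import *
s,im=snap("top","t1"); print(s["wrist_force"],s["opening"],s["ee_pos"])
caps(im,"top",(195,292,208,340),.071,thr=205)
E
```

```text
[0.15383847 0.51440736 0.07058432] 0.4475597007853845 [0.69039443 0.00484646 0.08926278]
cap [278.2 259.7] [ 14  18 140] [[0.4214 0.0107]]
cap [306.2 260. ] [ 19  19 295] [[ 0.4238 -0.0571]]
```

View pics/t1.png

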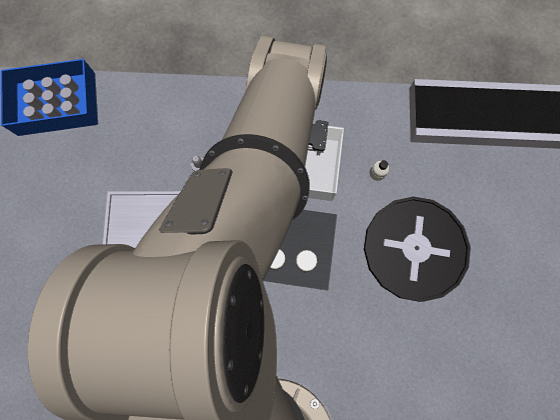

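The hood now stands beyond the board and is released, and the arm hides the cans. I'll rise, return over the board and look with the wrist camera.

Call:
arm_command --pt "0 0 0 0 0 -0.03 -1" --pt "0 0 0 0 0 -0.055 -1" --pt "0 0 0 0 0 -0.055 -1" --pt "0 0 0 0 0 -0.04 -1" --pt "0 0 0 0.048 0.0005 0 -1" --pt "0 0 0 0.048 0.0005 0 -1" --pt "0 0 0 0.048 0.0005 0 -1" --pt "0 0 0 0.048 0.0005 0 -1" --pt "0 0 9 0 0 0 -1" --pt "0 0 9 0 0 0 -1" --pt "0 0 9 0 0 0 -1" --pt "0 0 9 0 0 0 -1" --pt "0 0 9 0 0 0 -1" --pt "0 0 0 0 0 0 -1" --pt "0 0 0 0 0 0 -1"

```text
time_s: 10.32
ee_pos: [0.4993, 0.0246, 0.2693]
orientation: [180.0, 0.0, 129.9]
wrist_force: [0.3, -0.2, 0.5]
opening: 1.0
gripper_force: 0.0
```

```bash
python3 - <<'E'
from h import *
s,im=snap("wrist","w2"); print(s["wrist_force"],s["ee_pos"],s["orientation"])
caps(im,"wrist",(0,420,0,560),.071,thr=200,amin=300,st=s)
E
```

```text
[ 0.32198375 -0.20367807  0.53669055] [0.4992935  0.02455001 0.26929395] [1.79999915e+02 1.88451626e-04 1.29907791e+02]
cap [285.5  94. ] [  40   40 1268] [[0.4337 0.1124]]
cap [339.7 142.7] [  39   40 1197] [[0.5183 0.1106]]
cap [228.7 149.1] [  39   39 1215] [[0.4238 0.021 ]]
cap [284.4 192.8] [  39   38 1158] [[0.5077 0.0225]]
cap [189.7 197.5] [  36   36 1037] [[ 0.4222 -0.0563]]
cap [367.4 265.2] [ 168  126 5328] [[0.655  0.0188]]
```

View pics/w2.png

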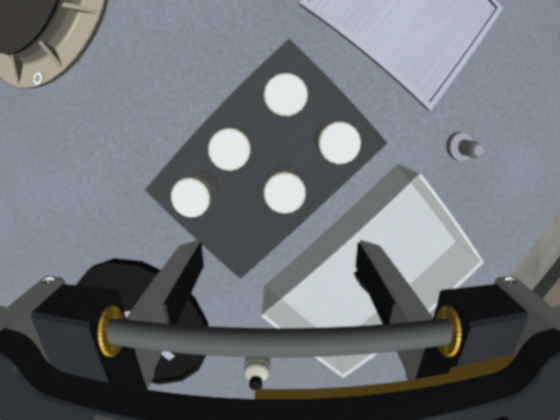

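Five cans stand on the dark board, caps at (286,94), (340,143), (229,149), (284,193) and (190,198), and the sixth place is empty. The board corners are (290,40), (386,143), (240,277) and (147,189). I'll take the (0.508, 0.0225) can first.

Call:
arm_command --pt "0 0 0 -0.0072 0.0053 0.03 -1" --pt "0 0 0 0 0 0.05 -1" --pt "0 0 0 0 0 0.055 -1" --pt "0 0 0 0 0 0.05 -1" --pt "0 0 0 0 0 0.035 -1" --pt "0 0 0 0 0 0.02 -1" --pt "0 0 0 0 0 0.006 -1" --pt "0 0 0 0 0 0 -1" --pt "0 0 0 0 0 0 1" --pt "0 0 0 0 0 0 1" --pt "0 0 0 0 0 0 1" --pt "0 0 0 0 0 0 1" --pt "0 0 0 0 0 0 1" --pt "0 0 0 0 0 0 1" --pt "0 0 0 0 0 0 1" --pt "0 0 0 0 0 0 1"

```text
time_s: 12.38
ee_pos: [0.5081, 0.0225, 0.0234]
orientation: [180.0, 0.0, 129.7]
wrist_force: [0.0, 1.2, 4.4]
opening: 0.53
gripper_force: 40.0
```

```bash
python3 - <<'E'
from h import *
st={"ee_pos":np.array([0.4993,0.02455,0.2693]),"orientation":[180,0,129.9]}
b=ray("wrist",[(290,40),(386,143),(240,277),(147,189)],.003,st); print(b.round(4),b.mean(0),rect(b))
s=manip.state(); print(s["ee_pos"],s["orientation"],s["wrist_force"],s["opening"],s["q"].round(0))
E
```

```text
[[ 0.3872  0.1794]
 [ 0.582   0.1598]
 [ 0.5525 -0.135 ]
 [ 0.3582 -0.1143]] [0.46995892 0.02247339] ((469.8293151855469, 22.215408325195312), (296.35028076171875, 195.7540740966797), 84.28784942626953)
[0.50810885 0.02248457 0.02336472] [1.79991100e+02 2.80690738e-03 1.29701202e+02] [0.04116717 1.20548159 4.3745355 ] 0.5302646316627703 [-29.  25.  24. 123. -17.  35.  46.]
```

Call:
arm_command --pt "0 0 0 0 0 -0.005 1" --pt "0 0 0 0 0 -0.02 1" --pt "0 0 0 0 0 -0.04 1" --pt "0 0 0 0 0 -0.045 1" --pt "0 0 0 0 0 -0.03 1" --pt "0 0 0 0 0 -0.01 1" --pt "0 0 0 0 0 0 1" --pt "0 0 0 0 0 0 1" --pt "0 0 0 0 0 0 1" --pt "0 0 0 0 0 0 1"

```text
time_s: 13.62
ee_pos: [0.5077, 0.0223, 0.1727]
orientation: [-179.9, -0.0, 129.7]
wrist_force: [0.2, 0.5, -2.9]
opening: 0.527
gripper_force: 40.0
```

```bash
cat >> h.py <<'E'
def weigh(n=8):
    W=[];E=[]
    for i in range(n):
        s=manip.state(); W.append(s["wrist_force"]); E.append(s["joint_efforts"]); manip.get_image("wrist")
    W=np.array(W); print("Fz",W[:,2].round(2),"mean",W.mean(0).round(3),"op",round(s["opening"],3),"efforts",np.mean(E,0).round(2)); return W.mean(0)
E
python3 - <<'E'
from h import *
weigh()
to(.525,.395,.16,129.7)
to(.50,-.29,.16,129.7)
E
```

```text
Fz [-2.94 -1.95 -2.66 -3.05 -3.23 -3.43 -3.29 -3.83] mean [-0.06   0.193 -3.046] op 0.528 efforts [ 1.000e-02 -5.603e+01  5.620e+00 -4.158e+01 -2.000e-02  5.000e-02
  0.000e+00]
t 14.03 pos [0.508  0.0225 0.1733] rpy [180.    0.  129.7] q [-36.  12.  30. 116.  -7.  54.  38.] | turn z 0.0 shift 0.2758 0.251 0.0133
t 14.03 pos [0.508  0.0225 0.1733] rpy [180.    0.  129.7] q [-36.  12.  30. 116.  -7.  54.  38.] | turn z 0.0 shift -0.2353 -0.2057 0.0133
```

Call:
arm_command --pt "0 0 0 -0.0159 -0.0111 0 1" --pt "0 0 0 -0.0345 -0.0241 0 1" --pt "0 0 0 -0.0425 -0.0296 0 1" --pt "0 0 0 -0.0425 -0.0296 0 1" --pt "0 0 0 -0.0425 -0.0296 0 1" --pt "0 0 0 -0.0425 -0.0296 0 1" --pt "0 0 0 -0.0318 -0.0222 0 1" --pt "0 0 0 -0.0133 -0.0093 0 1" --pt "0 0 0 0 0 0.02 1" --pt "0 0 0 0 0 0.04 1" --pt "0 0 0 0 0 0.04 1" --pt "0 0 0 0 0 0.025 1" --pt "0 0 0 0 0 0.01 1" --pt "0 0 0 0 0 0.004 1" --pt "0 0 0 0 0 0 1" --pt "0 0 0 0 0 0 1"

```text
time_s: 16.02
ee_pos: [0.5357, -0.3002, 0.0351]
orientation: [180.0, 0.1, 129.7]
wrist_force: [-0.3, 0.2, -2.7]
opening: 0.531
gripper_force: 40.0
```

Call:
arm_command --pt "0 0 0 0 0 0.002 1" --pt "0 0 0 0 0 0.001 1" --pt "0 0 0 0 0 0 1" --pt "0 0 0 0 0 0 0.3" --pt "0 0 0 0 0 0 -1" --pt "0 0 0 0 0 0 -1" --pt "0 0 0 0 0 0 -1" --pt "0 0 0 0 0 -0.02 -1" --pt "0 0 0 0 0 -0.05 -1" --pt "0 0 0 0 0 -0.055 -1" --pt "0 0 0 0 0 -0.055 -1" --pt "0 0 0 0 0 -0.03 -1" --pt "0 0 0 0 0 0 -1" --pt "0 0 0 0 0 0 -1"

```text
time_s: 17.77
ee_pos: [0.5349, -0.2999, 0.2414]
orientation: [180.0, -0.0, 129.7]
wrist_force: [0.5, 0.7, 0.3]
opening: 0.999
gripper_force: 0.0
```

```bash
python3 - <<'E'
from h import *
weigh(5)
s,im=snap("wrist","w3"); print(s["ee_pos"]); caps(im,"wrist",(0,420,0,560),.08,thr=200,amin=300,st=s)
s,im=snap("top","t2");caps(im,"top",(100,420,80,500),.071,thr=205)
to(.519,.1106,.2,129.7)
E
```

```text
Fz [ 0.29  0.08 -0.04 -0.14 -0.29] mean [ 0.233  0.118 -0.02 ] op 1.002 efforts [-1.000e-02 -7.215e+01  1.217e+01 -4.531e+01  4.000e-02  1.100e-01
 -1.000e-02]
[ 0.53482267 -0.30000665  0.24061999]
cap [490.  101.7] [  135   169 10401] [[ 0.6525 -0.0496]]
cap [222.8 176.6] [  98   98 3861] [[ 0.4746 -0.3241]]
cap [528.3 177.6] [ 64  79 405] [[ 0.7706 -0.0684]]
cap [279.7 194.7] [  44   44 1510] [[ 0.5344 -0.3005]]
cap [340.2 370.3] [ 46  30 304] [[ 0.7645 -0.4416]]
cap [240.  217.7] [ 19  18 265] [[0.5208 0.1103]]
cap [407.2 218.2] [ 19  19 266] [[ 0.5385 -0.3042]]
cap [236.8 251.8] [ 19  19 277] [[0.4358 0.1125]]
cap [274.3 257.8] [ 19  19 277] [[0.4257 0.0205]]
cap [306.2 259.9] [ 19  19 280] [[ 0.4241 -0.0571]]
t 18.12 pos [ 0.535  -0.3001  0.2409] rpy [-1.7996e+02 -3.0000e-02  1.2968e+02] q [ -6.  20.  38. 100. -13.  65.  76.] | turn z -0.0 shift 0.3262 0.2501 0.0409
```

View pics/t2.png

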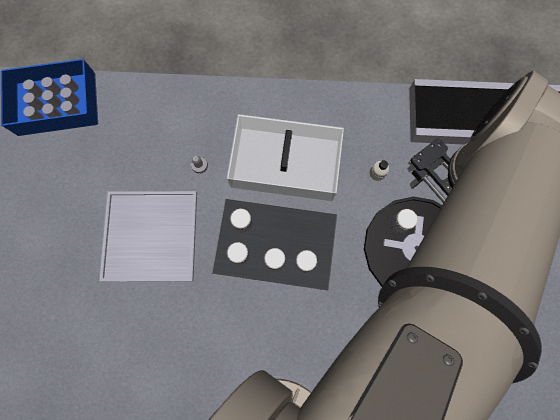

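The top view shows the placed can upright on the disc at (407,218), four cans left on the board, and the hood beyond it. The can at (0.520, 0.1105) is next.

Call:
arm_command --pt "0 0 0 0.0261 0.02 0 -1" --pt "0 0 0 0.0391 0.03 0 -1" --pt "0 0 0 0.0391 0.03 0 -1" --pt "0 0 0 0.0391 0.03 0 -1" --pt "0 0 0 0.0391 0.03 0 -1" --pt "0 0 0 0.0391 0.03 0 -1" --pt "0 0 0 0.0391 0.03 0 -1" --pt "0 0 0 0.0391 0.03 0 -1" --pt "0 0 0 0.0261 0.02 0 -1" --pt "0 0 0 0 0 0.03 -1" --pt "0 0 0 0 0 0.055 -1" --pt "0 0 0 0 0 0.055 -1" --pt "0 0 0 0 0 0.045 -1" --pt "0 0 0 0 0 0.022 -1" --pt "0 0 0 0 0 0.01 -1" --pt "0 0 0 0 0 0 -1" --pt "0 0 0 0 0 0 0.3" --pt "0 0 0 0 0 0 0.3"

```text
time_s: 20.38
ee_pos: [0.5199, 0.1106, 0.0252]
orientation: [179.9, 0.0, 129.7]
wrist_force: [0.5, -0.3, -0.4]
opening: 0.826
gripper_force: 0.0
```

Call:
arm_command --pt "0 0 0 0 0 0 1" --pt "0 0 0 0 0 0 1" --pt "0 0 0 0 0 0 1" --pt "0 0 0 0 0 0 1" --pt "0 0 0 0 0 0 1" --pt "0 0 0 0 0 -0.005 1" --pt "0 0 0 0 0 -0.02 1" --pt "0 0 0 0 0 -0.04 1" --pt "0 0 0 0 0 -0.045 1" --pt "0 0 0 0 0 -0.03 1" --pt "0 0 0 0 0 -0.01 1" --pt "0 0 0 0 0 0 1" --pt "0 0 0 0 0 0 1" --pt "0 0 0 0 0 0 1" --pt "0 0 0 0 0 0 1"

```text
time_s: 22.25
ee_pos: [0.5191, 0.1102, 0.1736]
orientation: [-179.9, -0.0, 129.7]
wrist_force: [-0.2, -0.5, -3.8]
opening: 0.529
gripper_force: 40.0
```

```bash
python3 - <<'E'
from h import *
weigh(12)
to(.53,.40,.16,129.7)
to(.535,-.385,.16,129.7)
E
```

```text
Fz [-3.81 -4.18 -3.29 -4.4  -2.84 -3.76 -4.22 -3.13 -4.06 -4.05 -3.57 -3.49] mean [-0.039  0.01  -3.733] op 0.528 efforts [ 1.000e-02 -6.243e+01  6.340e+00 -4.236e+01 -3.000e-02  5.000e-02
  0.000e+00]
t 22.85 pos [0.5194 0.1104 0.1743] rpy [180.    0.  129.7] q [-42.  14.  27. 114.  -8.  54.  29.] | turn z -0.0 shift 0.2161 0.1932 0.0143
t 22.85 pos [0.5194 0.1104 0.1743] rpy [180.    0.  129.7] q [-42.  14.  27. 114.  -8.  54.  29.] | turn z -0.0 shift -0.3911 -0.3044 0.0143
```

Call:
arm_command --pt "0 0 0 -0.0235 -0.0183 0 1" --pt "0 0 0 -0.0391 -0.0304 0 1" --pt "0 0 0 -0.045 -0.035 0 1" --pt "0 0 0 -0.045 -0.035 0 1" --pt "0 0 0 -0.045 -0.035 0 1" --pt "0 0 0 -0.045 -0.035 0 1" --pt "0 0 0 -0.045 -0.035 0 1" --pt "0 0 0 -0.045 -0.035 0 1" --pt "0 0 0 -0.0391 -0.0304 0 1" --pt "0 0 0 -0.0196 -0.0152 0 1" --pt "0 0 0 0 0 0.02 1" --pt "0 0 0 0 0 0.04 1" --pt "0 0 0 0 0 0.04 1" --pt "0 0 0 0 0 0.025 1" --pt "0 0 0 0 0 0.011 1" --pt "0 0 0 0 0 0.004 1" --pt "0 0 0 0 0 0 1" --pt "0 0 0 0 0 0 1"

```text
time_s: 25.1
ee_pos: [0.5356, -0.3853, 0.0352]
orientation: [180.0, 0.1, 129.7]
wrist_force: [0.6, 0.3, -5.2]
opening: 0.526
gripper_force: 40.0
```

Call:
arm_command --pt "0 0 0 0 0 0.002 1" --pt "0 0 0 0 0 0.001 1" --pt "0 0 0 0 0 0 1" --pt "0 0 0 0 0 0 0.3" --pt "0 0 0 0 0 0 -1" --pt "0 0 0 0 0 0 -1" --pt "0 0 0 0 0 0 -1" --pt "0 0 0 0 0 -0.02 -1" --pt "0 0 0 0 0 -0.05 -1" --pt "0 0 0 0 0 -0.055 -1" --pt "0 0 0 0 0 -0.055 -1" --pt "0 0 0 0 0 -0.03 -1" --pt "0 0 0 0 0 0 -1"

```text
time_s: 26.72
ee_pos: [0.5358, -0.3861, 0.2452]
orientation: [179.9, 0.3, 129.7]
wrist_force: [0.4, -0.4, -1.2]
opening: 1.002
gripper_force: 0.0
```

```bash
python3 - <<'E'
from h import *
s,im=snap("wrist","w4"); print(s["wrist_force"],s["ee_pos"]); caps(im,"wrist",(0,420,0,560),.08,thr=200,amin=300,st=s)
s,im=snap("top","t3");caps(im,"top",(100,420,80,500),.071,thr=205)
to(.424,-.057,.2,129.7)
E
```

```text
[ 0.44915323 -0.38065139 -1.18763042] [ 0.53583939 -0.38605094  0.24515802]
cap [516.   61.7] [  97  132 7158] [[ 0.6534 -0.0599]]
cap [330.1 132.4] [  43   44 1513] [[ 0.5344 -0.3011]]
cap [257.4 144.5] [ 73  39 349] [[ 0.4838 -0.3607]]
cap [279.2 191.2] [  43   43 1441] [[ 0.5341 -0.3852]]
cap [407.3 218.2] [ 19  18 260] [[ 0.5386 -0.3043]]
cap [441.7 219.8] [ 18  18 261] [[ 0.5386 -0.3894]]
cap [236.8 251.9] [ 19  19 276] [[0.4358 0.1124]]
cap [274.3 257.8] [ 19  19 276] [[0.4256 0.0204]]
cap [306.2 259.9] [ 19  19 277] [[ 0.424  -0.0571]]
t 26.82 pos [ 0.535  -0.385   0.2419] rpy [1.7998e+02 3.0000e-02 1.2969e+02] q [  3.  25.  38.  93. -16.  67.  84.] | turn z -0.0 shift 0.3233 0.1241 0.0419
```

Call:
arm_command --pt "0 0 0 0.0259 0.0099 0 -1" --pt "0 0 0 0.0453 0.0174 0 -1" --pt "0 0 0 0.0453 0.0174 0 -1" --pt "0 0 0 0.0453 0.0174 0 -1" --pt "0 0 0 0.0453 0.0174 0 -1" --pt "0 0 0 0.0453 0.0174 0 -1" --pt "0 0 0 0.0453 0.0174 0 -1" --pt "0 0 0 0.0259 0.0099 0 -1" --pt "0 0 0 0 0 0.03 -1" --pt "0 0 0 0 0 0.05 -1" --pt "0 0 0 0 0 0.05 -1" --pt "0 0 0 0 0 0.04 -1" --pt "0 0 0 0 0 0.03 -1" --pt "0 0 0 0 0 0.018 -1" --pt "0 0 0 0 0 0 -1" --pt "0 0 0 0 0 0 0.3"

```text
time_s: 28.82
ee_pos: [0.4239, -0.0569, 0.0237]
orientation: [-180.0, -0.0, 129.7]
wrist_force: [0.2, 0.1, -0.0]
opening: 0.927
gripper_force: 0.0
```

Reached. I'll close, lift and weigh.

Call:
arm_command --pt "0 0 0 0 0 0 1" --pt "0 0 0 0 0 0 1" --pt "0 0 0 0 0 0 1" --pt "0 0 0 0 0 0 1" --pt "0 0 0 0 0 0 1" --pt "0 0 0 0 0 0 1" --pt "0 0 0 0 0 -0.005 1" --pt "0 0 0 0 0 -0.02 1" --pt "0 0 0 0 0 -0.04 1" --pt "0 0 0 0 0 -0.045 1" --pt "0 0 0 0 0 -0.03 1" --pt "0 0 0 0 0 -0.01 1" --pt "0 0 0 0 0 0 1" --pt "0 0 0 0 0 0 1" --pt "0 0 0 0 0 0 1" --pt "0 0 0 0 0 0 1"

```text
time_s: 30.82
ee_pos: [0.4237, -0.0569, 0.1727]
orientation: [-179.9, -0.0, 129.7]
wrist_force: [-0.1, 0.2, -1.6]
opening: 0.529
gripper_force: 40.0
```

```bash
python3 - <<'E'
from h import *
weigh(12)
to(.53,.40,.16,129.7)
to(.44,-.41,.16,129.7)
E
```

```text
Fz [-1.62 -1.76 -1.93 -2.15 -2.1  -2.42 -1.94 -1.72 -1.24 -2.23 -2.08 -1.71] mean [-0.024 -0.04  -1.908] op 0.528 efforts [ 1.000e-02 -3.606e+01  1.000e+00 -4.096e+01 -2.000e-02  6.000e-02
  0.000e+00]
t 31.43 pos [ 0.4241 -0.0568  0.1733] rpy [180.    0.  129.7] q [-32.   2.  32. 126.  -1.  53.  41.] | turn z -0.0 shift 0.2838 0.3733 0.0133
t 31.43 pos [ 0.4241 -0.0568  0.1733] rpy [180.    0.  129.7] q [-32.   2.  32. 126.  -1.  53.  41.] | turn z -0.0 shift -0.282 -0.2134 0.0133
```

Call:
arm_command --pt "0 0 0 -0.0169 -0.0128 0 1" --pt "0 0 0 -0.0367 -0.0277 0 1" --pt "0 0 0 -0.0451 -0.0341 0 1" --pt "0 0 0 -0.0451 -0.0341 0 1" --pt "0 0 0 -0.0451 -0.0341 0 1" --pt "0 0 0 -0.0451 -0.0341 0 1" --pt "0 0 0 -0.0338 -0.0256 0 1" --pt "0 0 0 -0.0141 -0.0107 0 1" --pt "0 0 0 0 0 0.02 1" --pt "0 0 0 0 0 0.04 1" --pt "0 0 0 0 0 0.04 1" --pt "0 0 0 0 0 0.025 1" --pt "0 0 0 0 0 0.01 1" --pt "0 0 0 0 0 0.004 1" --pt "0 0 0 0 0 0 1" --pt "0 0 0 0 0 0 1"

```text
time_s: 33.42
ee_pos: [0.4405, -0.41, 0.0351]
orientation: [180.0, 0.1, 129.7]
wrist_force: [-0.0, -0.4, -2.5]
opening: 0.528
gripper_force: 40.0
```

Call:
arm_command --pt "0 0 0 0 0 0.002 1" --pt "0 0 0 0 0 0.001 1" --pt "0 0 0 0 0 0 1" --pt "0 0 0 0 0 0 0.3" --pt "0 0 0 0 0 0 -1" --pt "0 0 0 0 0 0 -1" --pt "0 0 0 0 0 0 -1" --pt "0 0 0 0 0 -0.02 -1" --pt "0 0 0 0 0 -0.05 -1" --pt "0 0 0 0 0 -0.055 -1" --pt "0 0 0 0 0 -0.055 -1" --pt "0 0 0 0 0 -0.03 -1" --pt "0 0 0 0 0 0 -1"

```text
time_s: 35.05
ee_pos: [0.4406, -0.4108, 0.2447]
orientation: [179.9, 0.2, 129.7]
wrist_force: [-0.4, 0.1, -1.2]
opening: 0.999
gripper_force: 0.0
```

```bash
python3 - <<'E'
from h import *
s,im=snap("wrist","w5"); print(s["wrist_force"],s["ee_pos"]); caps(im,"wrist",(0,420,0,560),.08,thr=200,amin=300,st=s)
s,im=snap("top","t4");caps(im,"top",(100,420,80,500),.071,thr=205)
to(.4245,.0205,.2,129.7)
E
```

```text
[-0.44282347  0.09798525 -1.18372204] [ 0.44055084 -0.41079567  0.24474332]
cap [545.4 105.8] [  41  108 2404] [[ 0.6347 -0.0851]]
cap [405.5 172.4] [  38   41 1209] [[ 0.5338 -0.301 ]]
cap [279.9 190.5] [  53   42 1483] [[ 0.4389 -0.4087]]
cap [356.4 226.3] [  40   39 1155] [[ 0.5328 -0.3847]]
cap [407.3 218.2] [ 19  18 259] [[ 0.5386 -0.3044]]
cap [441.7 219.8] [ 18  18 257] [[ 0.5384 -0.3895]]
cap [236.8 251.8] [ 19  19 272] [[0.4359 0.1124]]
cap [274.3 257.8] [ 19  19 273] [[0.4256 0.0204]]
cap [453.4 259.3] [ 19  19 275] [[ 0.4418 -0.414 ]]
t 35.15 pos [ 0.4399 -0.4097  0.2418] rpy [1.7997e+02 3.0000e-02 1.2969e+02] q [  2.  20.  45. 101. -15.  65.  91.] | turn z -0.0 shift 0.3408 0.263 0.0418
```

Call:
arm_command --pt "0 0 0 0.0273 0.021 0 -1" --pt "0 0 0 0.0409 0.0316 0 -1" --pt "0 0 0 0.0409 0.0316 0 -1" --pt "0 0 0 0.0409 0.0316 0 -1" --pt "0 0 0 0.0409 0.0316 0 -1" --pt "0 0 0 0.0409 0.0316 0 -1" --pt "0 0 0 0.0409 0.0316 0 -1" --pt "0 0 0 0.0409 0.0316 0 -1" --pt "0 0 0 0.0273 0.021 0 -1" --pt "0 0 0 0 0 0.03 -1" --pt "0 0 0 0 0 0.05 -1" --pt "0 0 0 0 0 0.05 -1" --pt "0 0 0 0 0 0.04 -1" --pt "0 0 0 0 0 0.03 -1" --pt "0 0 0 0 0 0.018 -1" --pt "0 0 0 0 0 0 -1" --pt "0 0 0 0 0 0 0.3"

```text
time_s: 37.28
ee_pos: [0.4247, 0.0203, 0.0236]
orientation: [-180.0, -0.0, 129.7]
wrist_force: [-0.3, 0.6, 0.6]
opening: 0.929
gripper_force: 0.0
```

Call:
arm_command --pt "0 0 0 0 0 0 1" --pt "0 0 0 0 0 0 1" --pt "0 0 0 0 0 0 1" --pt "0 0 0 0 0 0 1" --pt "0 0 0 0 0 0 1" --pt "0 0 0 0 0 0 1" --pt "0 0 0 0 0 -0.005 1" --pt "0 0 0 0 0 -0.02 1" --pt "0 0 0 0 0 -0.04 1" --pt "0 0 0 0 0 -0.045 1" --pt "0 0 0 0 0 -0.03 1" --pt "0 0 0 0 0 -0.01 1" --pt "0 0 0 0 0 0 1" --pt "0 0 0 0 0 0 1" --pt "0 0 0 0 0 0 1" --pt "0 0 0 0 0 0 1"

```text
time_s: 39.28
ee_pos: [0.4245, 0.0204, 0.1727]
orientation: [-179.9, -0.0, 129.7]
wrist_force: [-0.2, 0.3, -1.9]
opening: 0.525
gripper_force: 40.0
```

```bash
python3 - <<'E'
from h import *
weigh(12)
to(.52,.31,.16,129.7)
to(.415,-.315,.16,129.7)
E
```

```text
Fz [-1.9  -1.41 -1.59 -1.24 -1.4  -1.6  -1.32 -1.6  -1.37 -2.31 -2.29 -2.37] mean [ 0.04   0.005 -1.7  ] op 0.527 efforts [ 1.000e-02 -3.668e+01  8.400e-01 -4.098e+01 -3.000e-02  5.000e-02
  0.000e+00]
t 39.88 pos [0.4248 0.0206 0.1733] rpy [180.   -0.  129.7] q [-40.   2.  30. 126.  -1.  53.  30.] | turn z 0.0 shift 0.1619 0.2581 0.0133
t 39.88 pos [0.4248 0.0206 0.1733] rpy [180.   -0.  129.7] q [-40.   2.  30. 126.  -1.  53.  30.] | turn z 0.0 shift -0.2519 -0.2219 0.0133
```

Call:
arm_command --pt "0 0 0 -0.0151 -0.0129 0 1" --pt "0 0 0 -0.0327 -0.0279 0 1" --pt "0 0 0 -0.0402 -0.0344 0 1" --pt "0 0 0 -0.0402 -0.0344 0 1" --pt "0 0 0 -0.0402 -0.0344 0 1" --pt "0 0 0 -0.0402 -0.0344 0 1" --pt "0 0 0 -0.0302 -0.0258 0 1" --pt "0 0 0 -0.0126 -0.0107 0 1" --pt "0 0 0 0 0 0.02 1" --pt "0 0 0 0 0 0.04 1" --pt "0 0 0 0 0 0.04 1" --pt "0 0 0 0 0 0.025 1" --pt "0 0 0 0 0 0.01 1" --pt "0 0 0 0 0 0.004 1" --pt "0 0 0 0 0 0 1" --pt "0 0 0 0 0 0 1"

```text
time_s: 41.88
ee_pos: [0.4206, -0.3103, 0.0351]
orientation: [180.0, 0.1, 129.7]
wrist_force: [-0.7, -0.9, -2.8]
opening: 0.526
gripper_force: 40.0
```

Call:
arm_command --pt "0 0 0 0 0 0.002 1" --pt "0 0 0 0 0 0.001 1" --pt "0 0 0 0 0 0 1" --pt "0 0 0 0 0 0 0.3" --pt "0 0 0 0 0 0 -1" --pt "0 0 0 0 0 0 -1" --pt "0 0 0 0 0 0 -1" --pt "0 0 0 0 0 -0.02 -1" --pt "0 0 0 0 0 -0.05 -1" --pt "0 0 0 0 0 -0.055 -1" --pt "0 0 0 0 0 -0.055 -1" --pt "0 0 0 0 0 -0.03 -1" --pt "0 0 0 0 0 0 -1"

```text
time_s: 43.5
ee_pos: [0.421, -0.3106, 0.2432]
orientation: [179.9, 0.2, 129.7]
wrist_force: [1.1, 0.8, -0.3]
opening: 1.004
gripper_force: 0.0
```

```bash
python3 - <<'E'
from h import *
s,im=snap("wrist","w6"); print(s["wrist_force"],s["ee_pos"]); caps(im,"wrist",(0,420,0,560),.08,thr=200,amin=300,st=s)
s,im=snap("top","t5");caps(im,"top",(100,420,80,500),.071,thr=205)
to(.435,.1125,.2,129.7)
E
```

```text
[ 1.11851302  0.81042235 -0.29115026] [ 0.4210122  -0.31056133  0.24316215]
cap [528.9 157.6] [  74  140 5004] [[ 0.6404 -0.0587]]
cap [288.9 208.1] [  93   86 3339] [[ 0.4393 -0.3168]]
cap [355.2 243.9] [ 38  37 653] [[ 0.5266 -0.3004]]
cap [237.7 265.5] [  40   36 1127] [[ 0.4385 -0.4087]]
cap [311.6 296.4] [ 38  33 982] [[ 0.5338 -0.3848]]
cap [407.3 218.2] [ 19  18 261] [[ 0.5385 -0.3044]]
cap [236.8 251.8] [ 19  19 275] [[0.4358 0.1123]]
cap [412.1 265.7] [ 19  19 283] [[ 0.4218 -0.3133]]
t 43.6 pos [ 0.4199 -0.3098  0.2408] rpy [ 1.7999e+02 -2.0000e-02  1.2972e+02] q [-13.  10.  49. 111.  -9.  62.  79.] | turn z 0.0 shift 0.3153 0.2813 0.0408
```

Call:
arm_command --pt "0 0 0 0.0252 0.0225 0 -1" --pt "0 0 0 0.0378 0.0338 0 -1" --pt "0 0 0 0.0378 0.0338 0 -1" --pt "0 0 0 0.0378 0.0338 0 -1" --pt "0 0 0 0.0378 0.0338 0 -1" --pt "0 0 0 0.0378 0.0338 0 -1" --pt "0 0 0 0.0378 0.0338 0 -1" --pt "0 0 0 0.0378 0.0338 0 -1" --pt "0 0 0 0.0252 0.0225 0 -1" --pt "0 0 0 0 0 0.03 -1" --pt "0 0 0 0 0 0.05 -1" --pt "0 0 0 0 0 0.05 -1" --pt "0 0 0 0 0 0.04 -1" --pt "0 0 0 0 0 0.03 -1" --pt "0 0 0 0 0 0.017 -1" --pt "0 0 0 0 0 0 -1" --pt "0 0 0 0 0 0 0.3"

```text
time_s: 45.72
ee_pos: [0.4353, 0.1118, 0.0243]
orientation: [-180.0, -0.0, 129.7]
wrist_force: [-0.3, -0.2, -0.1]
opening: 0.927
gripper_force: 0.0
```

Call:
arm_command --pt "0 0 0 0 0 0 1" --pt "0 0 0 0 0 0 1" --pt "0 0 0 0 0 0 1" --pt "0 0 0 0 0 0 1" --pt "0 0 0 0 0 0 1" --pt "0 0 0 0 0 0 1" --pt "0 0 0 0 0 -0.005 1" --pt "0 0 0 0 0 -0.02 1" --pt "0 0 0 0 0 -0.04 1" --pt "0 0 0 0 0 -0.045 1" --pt "0 0 0 0 0 -0.03 1" --pt "0 0 0 0 0 -0.01 1" --pt "0 0 0 0 0 0 1" --pt "0 0 0 0 0 0 1" --pt "0 0 0 0 0 0 1" --pt "0 0 0 0 0 0 1"

```text
time_s: 47.72
ee_pos: [0.4352, 0.1119, 0.1737]
orientation: [-179.9, 0.0, 129.7]
wrist_force: [-0.1, -0.1, -4.0]
opening: 0.527
gripper_force: 40.0
```

```bash
python3 - <<'E'
from h import *
weigh(12)
to(.475,.35,.16,129.7)
to(.475,-.345,.16,129.7)
E
```

```text
Fz [-4.04 -3.81 -4.16 -4.5  -4.2  -4.1  -4.92 -3.76 -3.16 -4.32 -4.69 -3.79] mean [-0.256  0.07  -4.121] op 0.527 efforts [ 1.000e-02 -4.490e+01  1.990e+00 -4.193e+01 -4.000e-02  4.000e-02
  0.000e+00]
t 48.33 pos [0.4355 0.1121 0.1743] rpy [180.    -0.   129.69] q [-47.   5.  26. 123.  -3.  53.  20.] | turn z -0.0 shift 0.1578 0.1823 0.0143
t 48.33 pos [0.4355 0.1121 0.1743] rpy [180.    -0.   129.69] q [-47.   5.  26. 123.  -3.  53.  20.] | turn z -0.0 shift -0.3769 -0.2616 0.0143
```

```bash
python3 - <<'E'
from h import *
weigh(30)
E
```

```text
Fz [-4.18 -4.16 -3.75 -4.29 -4.33 -3.71 -5.64 -3.67 -3.92 -3.75 -3.58 -4.55
 -5.03 -3.92 -5.4  -4.2  -5.36 -4.65 -3.99 -4.02 -4.34 -3.02 -3.9  -2.87
 -4.09 -4.05 -3.88 -3.92 -3.9  -3.67] mean [-0.115  0.125 -4.123] op 0.528 efforts [-0.000e+00 -4.501e+01  1.990e+00 -4.199e+01 -3.000e-02  4.000e-02
  0.000e+00]
```

The last can weighs about 420 g, inside the ±40 g band. The tray has room, and the disc already holds four, so it goes in the tray.

Call:
arm_command --pt "0 0 0 0.0126 0.0146 0 1" --pt "0 0 0 0.0316 0.0365 0 1" --pt "0 0 0 0.0379 0.0438 0 1" --pt "0 0 0 0.0379 0.0438 0 1" --pt "0 0 0 0.0252 0.0292 0 1" --pt "0 0 0 0.0126 0.0146 0 1" --pt "0 0 0 0 0 0.02 1" --pt "0 0 0 0 0 0.045 1" --pt "0 0 0 0 0 0.045 1" --pt "0 0 0 0 0 0.025 1" --pt "0 0 0 0 0 0.009 1" --pt "0 0 0 0 0 0.003 1" --pt "0 0 0 0 0 0 1" --pt "0 0 0 0 0 0 1"

```text
time_s: 51.58
ee_pos: [0.4755, 0.3505, 0.0282]
orientation: [179.9, -0.0, 129.7]
wrist_force: [-0.4, -0.2, -3.7]
opening: 0.53
gripper_force: 40.0
```

Call:
arm_command --pt "0 0 0 0 0 0.002 1" --pt "0 0 0 0 0 0.001 1" --pt "0 0 0 0 0 0 1" --pt "0 0 0 0 0 0 0.3" --pt "0 0 0 0 0 0 -1" --pt "0 0 0 0 0 0 -1" --pt "0 0 0 0 0 0 -1" --pt "0 0 0 0 0 -0.02 -1" --pt "0 0 0 0 0 -0.05 -1" --pt "0 0 0 0 0 -0.055 -1" --pt "0 0 0 0 0 -0.055 -1" --pt "0 0 0 0 0 -0.03 -1" --pt "0 0 0 0 0 0 -1" --pt "0 0 0 0 0 0 -1"

```text
time_s: 53.32
ee_pos: [0.4748, 0.3499, 0.2335]
orientation: [-180.0, 0.0, 129.7]
wrist_force: [-0.4, 0.1, -0.3]
opening: 1.001
gripper_force: 0.0
```

```bash
python3 - <<'E'
from h import *
weigh(6)
s,im=snap("top","t6");caps(im,"top",(100,420,80,500),.071,thr=205)
im2=manip.get_image("scene")[:,:,::-1]; cv2.imwrite("pics/s6.png",np.vstack([im,im2])[:,:] if 0 else cv2.resize(np.hstack([im,im2]),(800,300)))
m=np.zeros(im.shape[:2],bool); m[100:200,225:345]=1
for c,t,b in blobs((im.max(2)<75)&m,100):
    v,u=np.nonzero(b); print(t,rect(ray("top",np.c_[u,v],.114)))
to(.6904,.0048,.2,174.7)
E
```

```text
Fz [-0.27 -0.81  0.82 -0.07  0.18 -0.3 ] mean [-0.395  0.345 -0.077] op 0.998 efforts [ 2.000e-02 -7.276e+01  5.960e+00 -4.545e+01 -4.000e-02  3.000e-02
 -0.000e+00]
cap [ 93.9 205.2] [22 23 92] [[0.5358 0.477 ]]
cap [407.2 218.2] [ 19  19 265] [[ 0.5385 -0.3042]]
cap [441.7 219.8] [ 19  18 265] [[ 0.5385 -0.3895]]
cap [141.9 231.2] [ 17  18 251] [[0.4758 0.3494]]
cap [453.4 259.3] [ 20  19 278] [[ 0.4417 -0.4139]]
cap [412.1 265.7] [ 19  19 286] [[ 0.4217 -0.3133]]
[281 130  11  42 247] ((687.275146484375, 4.660256385803223), (15.154573440551758, 108.1341552734375), 84.86671447753906)
t 53.73 pos [0.4751 0.35   0.2339] rpy [-1.7996e+02  1.0000e-02  1.2969e+02] q [-59.  16.  20. 102.  -6.  63.   3.] | turn z -45.0 shift -0.2463 -0.3238 0.0339
```

View pics/s6.png

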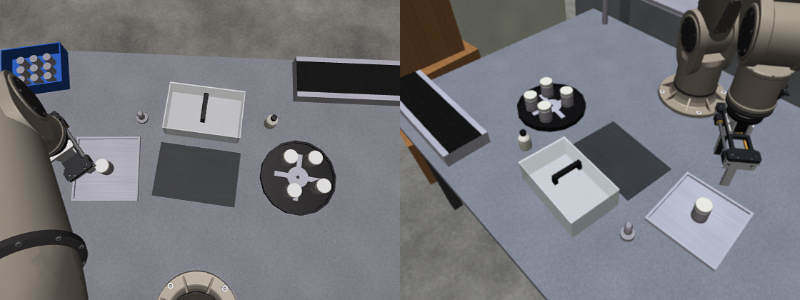

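The top and scene views show four cans upright on the disc, one in the tray, the board empty, and the hood, nozzle and bottle undisturbed. I'll fetch the hood.

Call:
arm_command --pt "0 0 -9 0 0 0 -1" --pt "0 0 -9 0 0 0 -1" --pt "0 0 -9 0 0 0 -1" --pt "0 0 -9 0 0 0 -1" --pt "0 0 -9 0 0 0 -1" --pt "0 0 0 -0.0197 -0.0259 0 -1" --pt "0 0 0 -0.0296 -0.0389 0 -1" --pt "0 0 0 -0.0296 -0.0389 0 -1" --pt "0 0 0 -0.0296 -0.0389 0 -1" --pt "0 0 0 -0.0296 -0.0389 0 -1" --pt "0 0 0 -0.0296 -0.0389 0 -1" --pt "0 0 0 -0.0296 -0.0389 0 -1" --pt "0 0 0 -0.0296 -0.0389 0 -1" --pt "0 0 0 -0.0197 -0.0259 0 -1" --pt "0 0 0 0 0 0.03 -1" --pt "0 0 0 0 0 0.02 -1" --pt "0 0 0 0 0 0 -1" --pt "0 0 0 0 0 0 -1"

```text
time_s: 55.98
ee_pos: [0.691, 0.0051, 0.1851]
orientation: [180.0, 0.0, 174.7]
wrist_force: [-0.2, 0.3, -0.2]
opening: 0.994
gripper_force: 0.0
```

```bash
python3 - <<'E'
from h import *
to(.6904,.0048,.091,174.7)
im=cv2.imread("pics/t6.png")
print(im[240,275],im[240,350],im[205,230])
m=np.zeros(im.shape[:2],bool); m[192:300,205:345]=1
for c,t,b in blobs((im.max(2)<85)&m,2000):
    v,u=np.nonzero(b); print(t,rect(ray("top",np.c_[u,v],.003)))
E
```

```text
t 55.98 pos [0.691  0.0051 0.1851] rpy [1.7999e+02 4.0000e-02 1.7474e+02] q [-21.  28.  21.  92. -11.  62.  88.] | turn z 0.0 shift 0.0006 -0.0003 0.0941
[71 67 67] [134 126 125] [68 64 63]
[ 213  199  124   91 8662] ((470.8226623535156, 21.265914916992188), (298.79998779296875, 199.3767547607422), 84.4066162109375)
```

Call:
arm_command --pt "0 0 0 0 0 0.03 -1" --pt "0 0 0 0 0 0.035 -1" --pt "0 0 0 0 0 0.018 -1" --pt "0 0 0 0 0 0.007 0" --pt "0 0 0 0 0 0 1" --pt "0 0 0 0 0 0 1" --pt "0 0 0 0 0 0 1" --pt "0 0 0 0 0 0 1" --pt "0 0 0 0 0 0 1" --pt "0 0 0 0 0 0 1" --pt "0 0 0 0 0 0 1" --pt "0 0 0 0 0 0 1" --pt "0 0 0 0 0 0 1" --pt "0 0 0 0 0 0 1" --force 40

```text
time_s: 57.72
ee_pos: [0.6907, 0.0046, 0.0942]
orientation: [-180.0, -0.0, 174.7]
wrist_force: [0.2, 0.1, -0.4]
opening: 0.168
gripper_force: 40.0
```

```bash
python3 - <<'E'
from h import *
s=manip.state(); print(s["wrist_force"],s["opening"],s["gripper_force"])
to(.470,.0225,.15,174.4)
E
```

```text
[ 0.24521817  0.08372675 -0.38158423] 0.16838033862046464 39.99995291233063
t 57.73 pos [0.6907 0.0046 0.0942] rpy [-1.800e+02 -1.000e-02  1.747e+02] q [-20.  33.  20.  96. -13.  53.  90.] | turn z 0.3 shift 0.2214 -0.0037 -0.0558
```

Call:
arm_command --pt "0 0 0 0 0 -0.01 1" --pt "0 0 0 0 0 -0.025 1" --pt "0 0 0 0 0 -0.02 1" --pt "0 0 0.3 0 0 -0.005 1" --pt "0 0 0 0.015 0 0 1" --pt "0 0 0 0.035 -0.001 0 1" --pt "0 0 0 0.042 -0.001 0 1" --pt "0 0 0 0.042 -0.001 0 1" --pt "0 0 0 0.042 -0.0007 0 1" --pt "0 0 0 0.033 0 0 1" --pt "0 0 0 0.0124 0 0 1" --pt "0 0 0 0 0 0 1" --pt "0 0 0 0 0 0.02 1" --pt "0 0 0 0 0 0.02 1" --pt "0 0 0 0 0 0.008 1" --pt "0 0 0 0 0 0 1" --pt "0 0 0 0 0 0 1"

```text
time_s: 59.85
ee_pos: [0.4706, 0.0225, 0.1068]
orientation: [180.0, 0.0, 174.4]
wrist_force: [-0.0, -0.0, -5.0]
opening: 0.168
gripper_force: 40.0
```

```bash
python3 - <<'E'
from h import *
to(.470,.0225,.0972,174.4)
E
```

```text
t 59.85 pos [0.4706 0.0225 0.1068] rpy [1.8000e+02 4.0000e-02 1.7439e+02] q [-29.  13.  21. 124.  -7.  44.  81.] | turn z -0.0 shift 0.0006 -0.0 0.0096
```

Lower, release, rise and look.

Call:
arm_command --pt "0 0 0 0 0 0.005 1" --pt "0 0 0 0 0 0.003 1" --pt "0 0 0 0 0 0.002 1" --pt "0 0 0 0 0 0 1" --pt "0 0 0 0 0 0 1" --pt "0 0 0 0 0 0 0.3" --pt "0 0 0 0 0 0 0" --pt "0 0 0 0 0 0 0" --pt "0 0 0 0 0 0 -0.5" --pt "0 0 0 0 0 -0.02 -1" --pt "0 0 0 0 0 -0.05 -1" --pt "0 0 0 0 0 -0.055 -1" --pt "0 0 0 -0.02 0 -0.055 -1" --pt "0 0 0 -0.03 0 -0.03 -1" --pt "0 0 0 0 0 0 -1" --pt "0 0 0 0 0 0 -1"

```text
time_s: 61.85
ee_pos: [0.5189, 0.0176, 0.3052]
orientation: [-180.0, -0.1, 174.4]
wrist_force: [-0.1, 0.3, -0.9]
opening: 1.002
gripper_force: 0.0
```

```bash
python3 - <<'E'
from h import *
s,im=snap("wrist","w7"); print(s["ee_pos"],s["orientation"])
c=im[30:350,80:480]; cv2.imwrite("pics/w7c.png",cv2.resize(c,None,fx=1.8,fy=1.8,interpolation=cv2.INTER_CUBIC))
E
```

```text
[0.51888848 0.01755021 0.30516049] [-1.79965701e+02 -9.32600986e-02  1.74388541e+02]
```

View pics/w7c.png

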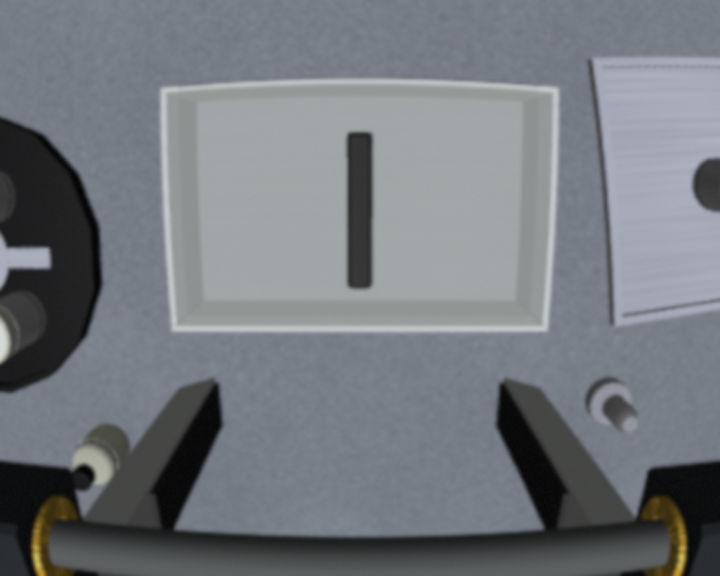

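The hood hides the board from above, so I'll step aside and compare it with the first top and scene views.

Call:
arm_command --pt "0 0 0 0.0101 0.0467 0 -1" --pt "0 0 0 0.0101 0.0467 0 -1" --pt "0 0 0 0.0101 0.0467 0 -1" --pt "0 0 0 0.0101 0.0467 0 -1" --pt "0 0 0 0.0101 0.0467 0 -1" --pt "0 0 0 0.0101 0.0467 0 -1" --pt "0 0 0 0.0101 0.0467 0 -1" --pt "0 0 0 0.0101 0.0467 0 -1" --pt "0 0 0 0 0 0 -1" --pt "0 0 0 0 0 0 -1"

```text
time_s: 63.15
ee_pos: [0.4755, 0.3964, 0.3053]
orientation: [-179.9, -0.0, 174.4]
wrist_force: [-0.4, -1.2, 0.6]
opening: 1.0
gripper_force: 0.0
```

```bash
python3 - <<'E'
from h import *
_,im=snap("top","t7"); _,sc=snap("scene","s7")
for n,a,b,r in(("top","pics/top0.png","pics/t7.png",(210,265,260,290)),("scene","pics/scene0.png","pics/s7.png",(170,215,285,335))):
  for f in(a,b):
    i=cv2.imread(f); m=np.zeros(i.shape[:2],bool); m[r[0]:r[1],r[2]:r[3]]=1
    for c,t,k in blobs((i.max(2)<75)&m,60):
        v,u=np.nonzero(k); q=rect(ray(n,np.c_[u,v],.117)); print(n,f,c.round(2),t[4],np.round(ray(n,c,.115),4),np.round(q[0],1),np.round(q[1],1),round(q[2],2))
def crop(f,r): return cv2.resize(cv2.imread(f)[r[0]:r[1],r[2]:r[3]],(400,300),interpolation=cv2.INTER_CUBIC)
T=(190,295,205,345);S=(145,280,230,410)
cv2.imwrite("pics/cmp.png",np.vstack([np.hstack([crop("pics/top0.png",T),crop("pics/t7.png",T)]),np.hstack([crop("pics/scene0.png",S),crop("pics/s7.png",S)])]))
E
```

```text
top pics/top0.png [273.24 237.92] 274 [[0.4675 0.0244]] [467.5  24.2] [ 15.2 101.4] 84.67
top pics/t7.png [274.17 237.03] 288 [[0.4697 0.0224]] [470.   22.1] [ 15.9 101.6] 84.41
scene pics/scene0.png [310.3  190.36] 346 [[0.4777 0.0285]] [479.2  33. ] [ 32.8 115.3] 85.15
scene pics/s7.png [309.03 190.53] 352 [[0.4802 0.0268]] [482.4  31. ] [ 32.9 115.4] 84.81
```

View pics/cmp.png

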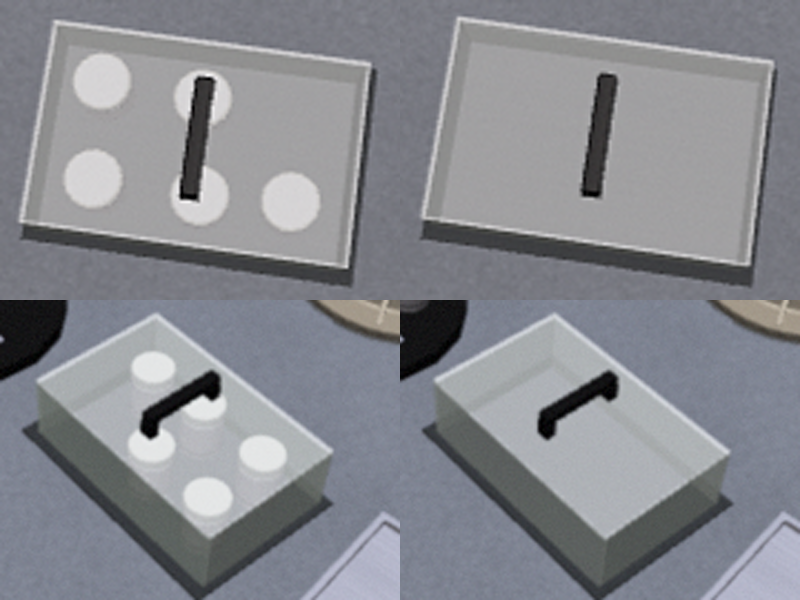

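Both views show the hood flat on the board with an even margin, within about 1 mm of the measured board centre. One last check of the cans, then hand in.

```bash
python3 - <<'E'
from h import *
im=cv2.imread("pics/t7.png"); caps(im,"top",(100,420,80,500),.08,thr=205); print(manip.state()["time_s"])
E
```

```text
cap [407.3 218.1] [ 18  17 245] [[ 0.5368 -0.3017]]
cap [441.8 219.9] [ 18  18 244] [[ 0.5362 -0.3862]]
cap [141.6 231.2] [ 18  18 249] [[0.4745 0.3471]]
cap [466.2 247.6] [ 18  18 257] [[ 0.4705 -0.4426]]
cap [412.2 265.7] [ 19  18 268] [[ 0.4209 -0.3108]]
63.25
```

The third disc can has been knocked from (0.44, -0.41) to about (0.47, -0.443), close to the rim. I'll look closer.

```bash
python3 - <<'E'
from h import *
a=cv2.imread("pics/t7.png")[190:310,355:480]; b=cv2.imread("pics/s7.png")[90:200,150:275]
cv2.imwrite("pics/d7.png",np.hstack([cv2.resize(x,(400,400),interpolation=cv2.INTER_CUBIC) for x in(a,b)]))
for f in("t6","t7"):
    im=cv2.imread(f"pics/{f}.png")
    caps(im,"top",(230,290,440,480),.08,thr=205)
to(.4705,-.4426,.3,129.7)
E
```

```text
cap [453.4 259.3] [ 20  19 278] [[ 0.4407 -0.4102]]
cap [466.2 247.6] [ 18  18 257] [[ 0.4705 -0.4426]]
t 63.25 pos [0.4761 0.3959 0.306 ] rpy [-1.7996e+02 -1.0000e-02  1.7431e+02] q [-53.  15.   9.  93.  -2.  72.  41.] | turn z 44.6 shift -0.6416 -0.5399 0.006
```

View pics/d7.png

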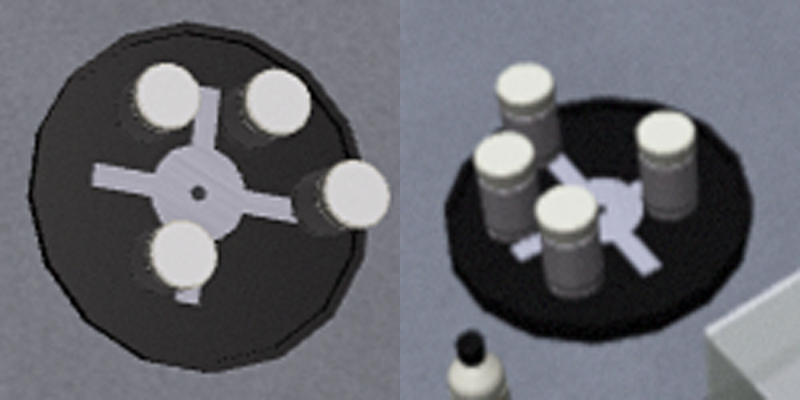

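It stands against the rim and partly over the guard line, so I'll bring it inward. I'll grip it along a line clear of its neighbour.

Call:
arm_command --pt "0 0 10.25 0 0 0 -1" --pt "0 0 10.25 0 0 0 -1" --pt "0 0 10.25 0 0 0 -1" --pt "0 0 10.25 0 0 0 -1" --pt "0 0 10.25 0 0 0 -1" --pt "0 0 10.25 0 0 0 -1" --pt "0 0 10.25 0 0 0 -1" --pt "0 0 10.25 0 0 0 -1" --pt "0 0 10.25 0 0 0 -1" --pt "0 0 10.25 0 0 0 -1" --pt "0 0 10.25 0 0 0 -1" --pt "0 0 10.25 0 0 0 -1" --pt "0 0 10.25 0 0 0 -1" --pt "0 0 0 0 0 0 -1" --pt "0 0 0 0 0 0 -1"

```text
time_s: 65.12
ee_pos: [0.476, 0.3968, 0.3064]
orientation: [-180.0, -0.0, 41.4]
wrist_force: [-0.3, -0.0, -0.0]
opening: 1.001
gripper_force: 0.0
```

```bash
python3 - <<'E'
from h import *
to(.4705,-.4426,.25)
E
```

```text
t 65.12 pos [0.476  0.3968 0.3064] rpy [-1.7999e+02 -1.0000e-02  4.1350e+01] q [-69.  16.  29.  94.  -8.  72. -87.] | turn z -0.0 shift -0.5587 0.6265 0.0564
```

Call:
arm_command --pt "0 0 0 -0.0349 0.0392 0 -1" --pt "0 0 0 -0.0349 0.0392 0 -1" --pt "0 0 0 -0.0349 0.0392 0 -1" --pt "0 0 0 -0.0349 0.0392 0 -1" --pt "0 0 0 -0.0349 0.0392 0 -1" --pt "0 0 0 -0.0349 0.0392 0 -1" --pt "0 0 0 -0.0349 0.0392 0 -1" --pt "0 0 0 -0.0349 0.0392 0 -1" --pt "0 0 0 -0.0349 0.0392 0 -1" --pt "0 0 0 -0.0349 0.0392 0.005 -1" --pt "0 0 0 -0.0349 0.0392 0.01 -1" --pt "0 0 0 -0.0349 0.0392 0.01 -1" --pt "0 0 0 -0.0349 0.0392 0.01 -1" --pt "0 0 0 -0.0349 0.0392 0.01 -1" --pt "0 0 0 -0.0349 0.0392 0.01 -1" --pt "0 0 0 -0.0349 0.0392 0 -1" --pt "0 0 0 0 0 0 -1" --pt "0 0 0 0 0 0 -1"

```text
time_s: 67.38
ee_pos: [0.4677, -0.4424, 0.251]
orientation: [-180.0, -0.0, 41.2]
wrist_force: [0.0, -0.1, 0.7]
opening: 1.0
gripper_force: 0.0
```

```bash
python3 - <<'E'
from h import *
s,im=snap("wrist","w8"); print(s["ee_pos"]); caps(im,"wrist",(0,420,0,560),.08,thr=200,amin=300,st=s)
to(.4705,-.4426,.037)
g=(im.max(2)<45); 
E
```

```text
[ 0.46768565 -0.44236312  0.25103551]
cap [222.7  60.6] [  43   42 1399] [[ 0.5348 -0.3015]]
cap [281.3 109.7] [  44   44 1543] [[ 0.5345 -0.3851]]
cap [163.9 146.9] [  39   41 1248] [[ 0.4197 -0.3108]]
cap [281.1 188.9] [  43   42 1391] [[ 0.4694 -0.4421]]
t 67.42 pos [ 0.4683 -0.4416  0.2512] rpy [-1.7997e+02 -3.0000e-02  4.1270e+01] q [ -1.  28.  55.  95. -24.  70.  11.] | turn z -0.0 shift 0.001 0.0023 0.2142
```

View pics/w8.png

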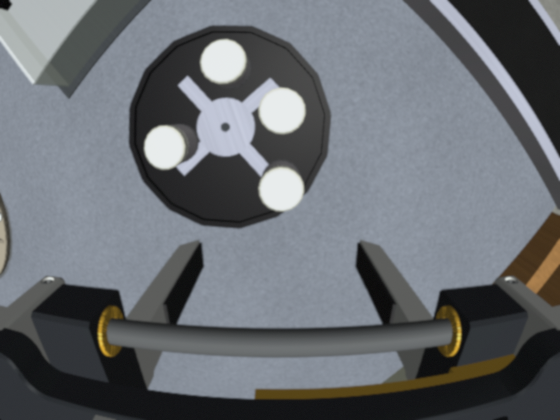

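The can is upright against the rim at pixel (281,189), position (0.470, -0.442). I'll grip it and move it inward.

Call:
arm_command --pt "0 0 0 0.001 0.0015 0.03 -1" --pt "0 0 0 0 0 0.05 -1" --pt "0 0 0 0 0 0.05 -1" --pt "0 0 0 0 0 0.045 -1" --pt "0 0 0 0 0 0.025 -1" --pt "0 0 0 0 0 0.013 -1" --pt "0 0 0 0 0 0 0" --pt "0 0 0 0 0 0 1" --pt "0 0 0 0 0 0 1" --pt "0 0 0 0 0 0 1" --pt "0 0 0 0 0 0 1" --pt "0 0 0 0 0 0 1" --pt "0 0 0 0 0 0 1" --force 30

```text
time_s: 69.05
ee_pos: [0.4699, -0.443, 0.0386]
orientation: [180.0, -0.0, 41.1]
wrist_force: [-1.6, 0.9, 5.6]
opening: 0.529
gripper_force: 30.0
```

```bash
python3 - <<'E'
from h import *
s=manip.state(); print(s["wrist_force"],s["opening"],s["gripper_force"])
to(.446,-.405,.0375)
E
```

```text
[-1.60635827  0.90535169  5.60511274] 0.5294890035304569 30.001164078712463
t 69.05 pos [ 0.4699 -0.443   0.0386] rpy [ 1.7999e+02 -1.0000e-02  4.1150e+01] q [  7.  40.  44. 105. -36.  50.  20.] | turn z -0.0 shift 0.007 -0.0443 0.0011
```

Call:
arm_command --pt "0 0 0 0 0 -0.005 1" --pt "0 0 0 0 0 -0.015 1" --pt "0 0 0 0 0 -0.005 1" --pt "0 0 0 0.002 -0.012 0 1" --pt "0 0 0 0.003 -0.02 0 1" --pt "0 0 0 0.002 -0.012 0 1" --pt "0 0 0 0 0 0 1" --pt "0 0 0 0 0 0.015 1" --pt "0 0 0 0 0 0.006 1" --pt "0 0 0 0 0 0.003 1" --pt "0 0 0 0 0 0.0005 1" --pt "0 0 0 0 0 0 1" --pt "0 0 0 0 0 0 1"

```text
time_s: 70.68
ee_pos: [0.4462, -0.4052, 0.0388]
orientation: [180.0, 0.0, 41.1]
wrist_force: [0.0, 0.5, -2.3]
opening: 0.531
gripper_force: 30.0
```

Call:
arm_command --pt "0 0 0 0 0 0.001 1" --pt "0 0 0 0 0 0 1" --pt "0 0 0 0 0 0 0.3" --pt "0 0 0 0 0 0 -0.3" --pt "0 0 0 0 0 0 -0.6" --pt "0 0 0 0 0 0 -0.6" --pt "0 0 0 0 0 0 -0.6" --pt "0 0 0 0 0 -0.02 -0.6" --pt "0 0 0 0 0 -0.05 -1" --pt "0 0 0 0 0 -0.055 -1" --pt "0 0 0 0 0 -0.055 -1" --pt "0 0 0 0 0 -0.03 -1" --pt "0 0 0 0 0 0 -1" --pt "0 0 0 0 0 0 -1"

```text
time_s: 72.42
ee_pos: [0.4459, -0.4048, 0.2479]
orientation: [-180.0, -0.0, 41.1]
wrist_force: [-0.0, 0.7, -0.2]
opening: 1.003
gripper_force: 0.0
```

```bash
python3 - <<'E'
from h import *
s,im=snap("wrist","w9"); print(s["ee_pos"]); caps(im,"wrist",(0,420,0,560),.08,thr=200,amin=300,st=s)
_,t=snap("top","t9"); caps(t,"top",(100,420,80,500),.08,thr=205)
_,sc=snap("scene","s9")
cv2.imwrite("pics/f9.png",cv2.resize(np.hstack([t,sc]),(800,300)))
E
```

```text
[ 0.44586332 -0.40482814  0.24788391]
cap [261.8  66.3] [  45   42 1489] [[ 0.5346 -0.3013]]
cap [321.3 118.2] [  44   44 1500] [[ 0.5344 -0.3853]]
cap [199.5 153.5] [  42   42 1385] [[ 0.4196 -0.3107]]
cap [279.7 190.6] [  43   42 1407] [[ 0.4457 -0.4042]]
cap [407.3 218.2] [ 18  18 255] [[ 0.5367 -0.3018]]
cap [441.7 219.9] [ 18  18 251] [[ 0.5362 -0.3859]]
cap [141.5 231.2] [ 18  18 255] [[0.4744 0.3473]]
cap [451.2 256.6] [ 19  19 267] [[ 0.4469 -0.4053]]
cap [412.2 265.7] [ 19  19 270] [[ 0.4208 -0.3108]]
```

View pics/f9.png

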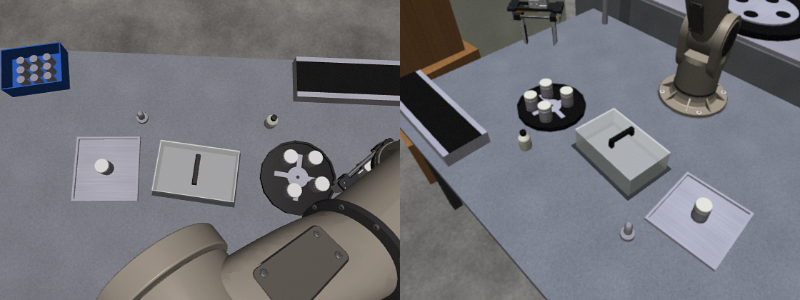

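All four disc cans now stand well inside the rim, one is in the tray, and the hood is on the board. Handing in.

```bash
python3 -c "
from station import manip
print(manip.close_job())"
```

```text
the job is handed in; nothing more can be done
None
```

I handed the job in at about 72 s: the hood is back squarely on the empty board, four short canisters (about 175–380 g) are on the disc, one of about 420 g (within the ±40 g band) is in the tray, the nozzle and bottle are untouched, and one disc can that got knocked against the rim was moved back inward after the hood was already on.

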